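Set up an autocollimation bench on the optical rail

ROBOT

A 6-joint arm with a two-finger parallel gripper is mounted at the origin on a cart in front of the work surface, level with it; the furniture and walls round the work are solid. World frame = base frame: x ahead of the robot, y to its left, z up, the work surface at z = 0. Lengths are in m, angles in rad, forces in N, time in s.
With the tool pointing down it reaches from about 0.25 to 0.725 m from the base axis. Payload 4 kg.
Tool frame: the origin (TCP) lies midway between the tips of the shut fingers; the grasp point (between the pads) lies 19 mm behind it; z points along the fingers, y is the line along which they close (so a half turn about z gives the same grasp; the last joint's range is limited). The gripper opens to 85 mm and grips with 20 to 120 N. Pads are 22 mm wide; open, the fingers measure 114 mm over their backs; the gripper's body (76 mm by 85 mm) begins 54 mm behind the grasp point. The pads swing forward as they close: fully open they stand 13 mm farther back than shut.
Start: joints at [1.266, 0.241, 0.005, 1.335, 0, 1.571], TCP at [0.15, 0.477, 0.231] pointing down, gripper open.
Joint ranges: [-2.72, 2.72], [-1.05, 1.87], [-1.09, 1.28], [-1.99, 2.15], [-1.42, 1.44], [-3.14, 3.14]. Speed limits (rad/s): [2.79, 2.79, 3.14, 3.14, 3.14, 3.14].

INTERFACE

Orientations are given as a unit quaternion [x, y, z, w].
In Python, from workcell import get_obs, camera, job_done, silhouettes gives the robot as it stands. The module is installed in compiled form; this text tells all that it offers.
- The arm moves only by the tool drive_tool, never from a script. Its argument "increments" is a list of rows, each a list of 3 entries, a list of its own where there are three numbers: the shift along the world's x, y, z in mm, then the turn, a rotation vector about the world's x, y, z in degrees, then the opening, from 0 (shut) to 1 (fully open). A call has 1 to 8 rows; each row shifts and turns the commanded pose from where the row before left it; what a row does not reach is not made up. A row lasts 1/12 s, in which the tool goes at most 41.7 mm and 7.16 degrees, less where a joint would pass 70% of its speed; a pose out of reach is approached as far as the arm can. A call is refused whole if a number of a shift passes 41.7 or a number of a turn 7.16, either way. A call with a gripper value outside its range is refused whole. The fingers move at their own pace and stop on an object; the grip force is fixed at half the most. Time passes only in rows, so rows that do not move let the fingers close. It gives the time, the measured TCP pose, the force, the opening and the grip force at its end, in the units of the state.
- get_obs(): the state, without advancing time (a new reading comes with each control period).
- camera(name): name is "scene" or "top"; returns a dict with "image" (384x512x3 uint8, red, green, blue), "K" (3x3 intrinsics, pixels), "view" (4x4, takes a point from world to camera coordinates). Camera axes: x right, y down, z forward; pixel columns grow to the right and rows downward; lengths in m; the calibration is good to about 2 mm. A picture is of the moment at which its call begins. There is no depth.
- job_done(): hands the job in; it is judged then, once.
Trained networks look in a picture, given as the dict that the camera call returned (one of the last four; its "shot" number tells which), for a name from the list of things; names that differ only in an ending like _2 or _b are one class to them, and where a whole thing is asked for, a point or a joint stands for the part that bears it (a point fixed in the world has none). Each returns a list of dicts, best first, with "conf" (0 to 1); they miss things now and then, are a little off and sometimes report something else, mostly with a low value. They report only what shows in the picture. A call takes as long as a camera call.
- silhouettes(query, picture): "region" (384x512 bool, what is visible of it) and "bbox" ([left, top, right, bottom] in pixels, round what is visible of it).
The state is a dict: "clock": time; "joint_pos": joint angles; "joint_vel": joint speeds; "tau": joint torques, N m; "eef_pos": TCP position; "tool_rot": TCP orientation; "ft_force": force on the tool from outside, world axes, zero at the start; "ft_torque": the same for the moment, N m; "grip_width": finger opening in m; "grasp_force": force on a finger pad.
Only numpy, scipy, OpenCV 4.12 (cv2) and the standard library are available. Lean on these libraries where they do the work, as an engineer would, in place of code of your own. Each camera call takes 0.05 s, during which the arm holds its last target. There are 200 camera calls.

TASK

Set up the autocollimation bench on the rail: going out from the laser come the white objective (its narrow front end pointing away from the laser), the pinhole, the lens, and last the mirror, which must look back towards the laser. Stand them 45 mm apart along the rail, centre to centre, the first 45 mm from the laser's front face; only the lens goes 60 mm from the pinhole, which is its focal length. Every rider must sit fully down on the rail and none may be tipped over; leave the orange filter and the tin where they are.

Things in the scene. Friction and masses are not known exactly. Their poses are not given: they have to be found in the camera images.
- rail: Fixed grey metal rail 300 (x) x 33 (y) x 24 mm high with tick marks; origin: centre of its underside, on the table. Laser on its -x end, up to 72 mm high, beam along +x. The rest, x = -88 to +150 mm, is free. Feet near both ends, 70 mm wide, 12 high. Riders drop on from above, straddling it, their x along its x, 2.5 mm play each side; seated, a rider's origin is 11 mm above the table.
- laser_exit (a point): Middle of the laser's front face (silver barrel, 27 mm diameter, red ring), at x = -88 mm of the rail, 55 mm above the table. Axes as the rail's: x along the beam, z up.
- objective_rider: Rider with a white objective (31 mm diameter, yellow ring) lying along x in an upright black plate; its narrow front points to +x, the plate is at -x. Optics within x = -20 to +24, y = +-21, top z = 63 mm; 0.24 kg. On a grey metal saddle 32 (x) x 50 (y) x 21 mm: grasp its flanks, across y. Channel underneath along x, 38 wide, 13 deep. Origin: centre of its underside, on the table.
- pinhole_rider: Rider with an upright silvery square plate, 42 wide (y), 8 mm thick (x), with a brass disc and pinhole on both faces and two brass screws on top (z = 69 mm). Same from front and back; 0.16 kg. On a grey metal saddle 32 (x) x 50 (y) x 21 mm: grasp its flanks, across y. Channel underneath along x, 38 wide, 13 deep. Origin: centre of its underside, on the table.
- lens_rider: Rider with a round black lens cell, 42 mm diameter, 13 thick (x), upright, clear lens inside, small steel screw on top (z = 72 mm). Same from front and back; 0.16 kg. On a grey metal saddle 32 (x) x 50 (y) x 21 mm: grasp its flanks, across y. Channel underneath along x, 38 wide, 13 deep. Origin: centre of its underside, on the table.
- mirror_rider: Rider with a black square mirror mount, 44 mm wide (y), x = -20 to +20, top z = 67 mm: round silver mirror on the -x face, looking to -x; two silver knobs on the +x side; 0.21 kg. On a grey metal saddle 32 (x) x 50 (y) x 21 mm: grasp its flanks, across y. Channel underneath along x, 38 wide, 13 deep. Origin: centre of its underside, on the table.
- filter_rider: Not wanted in this setup, stays where it stands: rider with an upright square orange filter plate in a black frame, 44 wide (y), top z = 66 mm. On a grey metal saddle 32 (x) x 50 (y) x 21 mm. Origin: centre of its underside, on the table.
- shim_tin: Bystander: round pale tin with a flat lid, 60 mm diameter, 24 mm high. Origin: centre of its underside.

How it is judged:
At the end, for the whole second after the job is handed in: All four riders released, at rest, seated on the rail (within 3 mm), in this order from the laser: objective 45 +-12 mm from its face, pinhole 45 +-10 on, lens 60 +-9 on, mirror 45 +-10 on; objective pointing away from, mirror facing the laser; orange filter and tin moved under 20 mm (z of objective_rider in the frame of rail between 0.008 and 0.0135 m and y of objective_rider in the frame of rail between -0.005 and 0.005 m and angle between each of objective_rider, pinhole_rider, lens_rider, mirror_rider's own z axis and vertical below 0.06 rad and angle between the x axis of each of objective_rider, pinhole_rider, lens_rider, mirror_rider and the x axis of rail, either way round below 0.2 rad and linear speed of each of objective_rider, pinhole_rider, lens_rider, mirror_rider below 0.01 m/s and z of pinhole_rider in the frame of rail between 0.008 and 0.0135 m and y of pinhole_rider in the frame of rail between -0.005 and 0.005 m and z of lens_rider in the frame of rail between 0.008 and 0.0135 m and y of lens_rider in the frame of rail between -0.005 and 0.005 m and z of mirror_rider in the frame of rail between 0.008 and 0.0135 m and y of mirror_rider in the frame of rail between -0.005 and 0.005 m and x of objective_rider in the frame of laser_exit between 0.033 and 0.057 m and x of pinhole_rider in the frame of laser_exit above 0.07 m and horizontal distance between objective_rider and pinhole_rider between 0.035 and 0.055 m and horizontal distance between pinhole_rider and lens_rider between 0.051 and 0.069 m and horizontal distance between lens_rider and mirror_rider between 0.035 and 0.055 m and horizontal distance between objective_rider and lens_rider above 0.09 m and horizontal distance between pinhole_rider and mirror_rider above 0.09 m and x of laser_exit in the frame of objective_rider below 0 m and x of laser_exit in the frame of mirror_rider below 0 m and distance of each of filter_rider, shim_tin from where it was at the start of the episode below 0.02 m); the robot touches nothing.
It fails at once if a rider was tipped over (angle between any of objective_rider, pinhole_rider, lens_rider, mirror_rider, filter_rider's own z axis and vertical above 0.8 rad).
It fails at once if the orange filter rider or the tin was pushed away (distance of any of filter_rider, shim_tin from where it was at the start of the episode above 0.03 m).
It also fails if it takes over 112 s, if anything falls off the work surface, if the arm or the gripper's body presses on something with over 40 N, if the wrist force passes 120 N, or if a joint passes its speed limit or range.

## Working session

There is one attempt and no reset: what is moved stays moved. The work goes in short steps, Python scripts to look and compute and a tool call to move; the robot and the scene stay as the last step left them, time stands still between calls to the robot, and variables do not carry over. Pictures are saved under pics/ and viewed, at most 17 in all, crops included, and the job is handed in when it is done.

Besides the shell and the picture viewer there is one more tool, called after ">>>" as name([rows], argument=value, ...), one row to a line, values as JSON. drive_tool: Moves the arm, as the interface text tells. Its arguments: {"type":"object","properties":{"increments":{"type":"array"}},"required":["increments"]}

```bash
mkdir -p pics
cat > h.py <<'E'
import numpy as np, cv2
from workcell import get_obs, camera, job_done, silhouettes
def proj(c,P):
    P=np.atleast_2d(P); q=(c["view"]@np.c_[P,np.ones(len(P))].T)[:3]; p=c["K"]@q; return (p[:2]/p[2]).T
def ray(c,uv,z):
    V=c["view"];R=V[:3,:3];o=-R.T@V[:3,3]; d=R.T@np.linalg.inv(c["K"])@np.array([uv[0],uv[1],1.]); return o+d*(z-o[2])/d[2]
E
python3 - <<'E'
from h import *
o=get_obs();print(o["eef_pos"],o["tool_rot"],o["grip_width"],o["clock"])
names="rail objective_rider pinhole_rider lens_rider mirror_rider filter_rider shim_tin".split()
for n in ["scene","top"]:
    c=camera(n);cv2.imwrite(f"pics/{n}0.png",cv2.resize(c["image"][:,:,::-1],(800,600),interpolation=cv2.INTER_CUBIC))
    V=c["view"];print(n,"pos",-V[:3,:3].T@V[:3,3],"K",c["K"][0,0],c["K"][0,2])
    for q in names:
        for s in silhouettes(q,c)[:2]:
            ys,xs=np.nonzero(s["region"]);b=s["bbox"]
            print(q,round(s["conf"],2),b,len(xs),ray(c,(xs.mean(),ys.mean()),.03).round(3))
E
```

```text
[0.14984895 0.47634548 0.23042141] [ 1.51826007e-01  9.88406688e-01 -1.02566072e-03 -1.75468827e-04] 0.08510175998717436 0.0
scene pos [ 0.05563161 -0.70148605  0.9276505 ] K 460.7704963105253 254.26251900425123
rail 0.62 [242.4, 221.6, 321.4, 329.8] 2364 [ 0.453 -0.287  0.03 ]
rail 0.38 [231.0, 127.4, 247.1, 151.0] 218 [0.647 0.184 0.03 ]
objective_rider 0.7 [187.6, 131.1, 204.3, 148.5] 288 [0.542 0.255 0.03 ]
pinhole_rider 0.64 [200.5, 197.1, 222.9, 221.2] 332 [ 0.428 -0.014  0.03 ]
lens_rider 0.81 [228.2, 124.7, 245.4, 152.3] 249 [0.647 0.185 0.03 ]
mirror_rider 0.62 [182.1, 172.2, 202.4, 193.3] 349 [0.443 0.102 0.03 ]
filter_rider 0.58 [207.9, 147.6, 223.6, 169.5] 260 [0.546 0.144 0.03 ]
shim_tin 0.62 [207.2, 109.7, 224.1, 130.5] 241 [0.638 0.291 0.03 ]
top pos [ 0.34865917 -0.03247476  1.1977298 ] K 352.5357700125086 260.1134835804368
rail 0.94 [276.5, 199.6, 366.9, 234.1] 982 [ 0.46  -0.261  0.03 ]
objective_rider 0.46 [158.5, 182.4, 176.3, 204.5] 209 [0.538 0.253 0.03 ]
lens_rider 0.68 [185.3, 153.6, 195.6, 170.4] 121 [0.644 0.183 0.03 ]
mirror_rider 0.52 [199.3, 185.2, 205.0, 200.5] 142 [0.542 0.142 0.03 ]
mirror_rider 0.43 [204.2, 214.9, 220.9, 229.5] 150 [0.439 0.099 0.03 ]
filter_rider 0.63 [196.3, 183.6, 208.2, 202.2] 159 [0.544 0.143 0.03 ]
```

View pics/scene0.png

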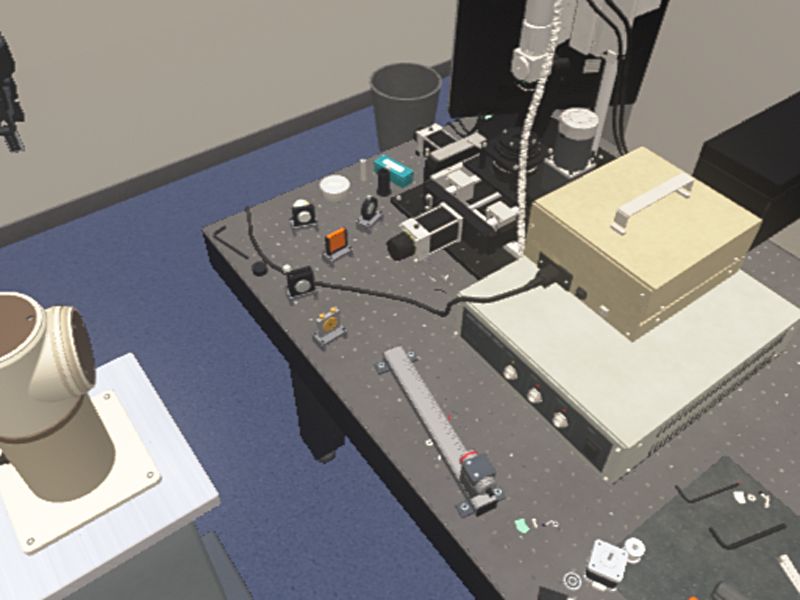

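View pics/top0.png

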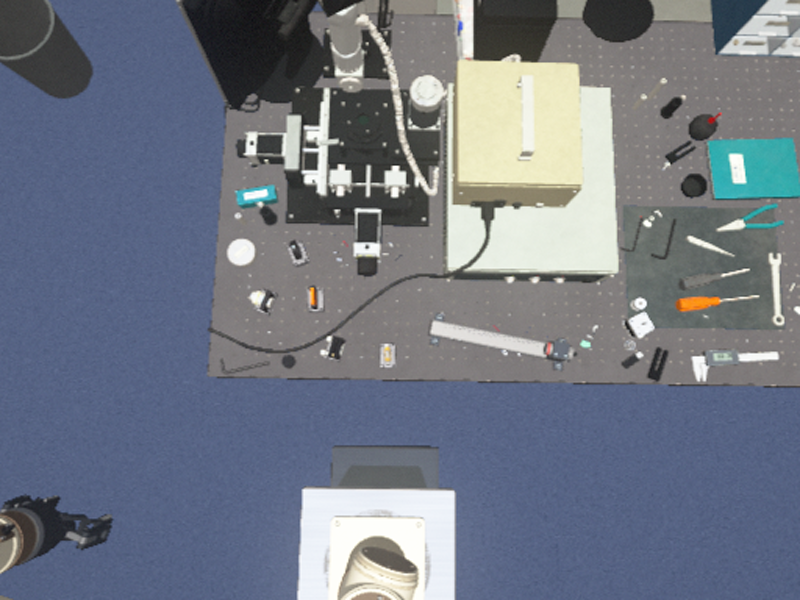

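Run:
```python
from h import *
s=camera("scene")["image"][:,:,::-1];t=camera("top")["image"][:,:,::-1]
cv2.imwrite("pics/c1.png",cv2.resize(s[100:232,165:265],None,fx=4.5,fy=4.5,interpolation=cv2.INTER_CUBIC))
cv2.imwrite("pics/c2.png",cv2.resize(t[145:245,145:295],None,fx=5.3,fy=5.3,interpolation=cv2.INTER_CUBIC))
```

```text
(no output)
```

View pics/c1.png

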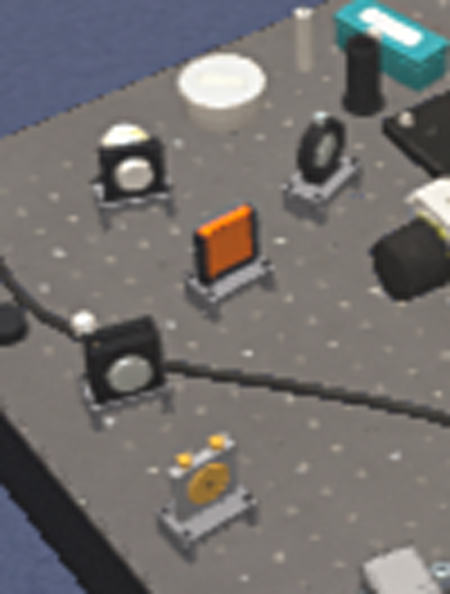

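View pics/c2.png

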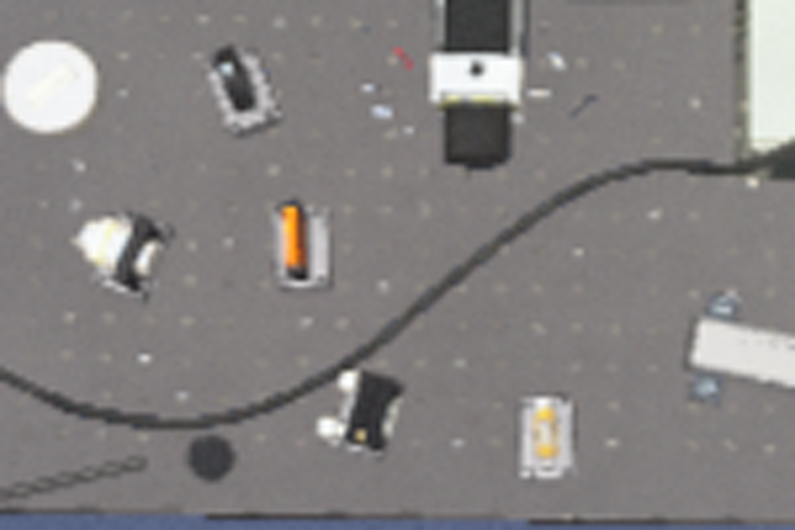

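The pictures show the rail from about (431,328) to (572,352) in the top view, with the laser at its right end, so rail +x is world +y. Mirror knobs and objective front both point left, so no large turns are needed. Next I fit the poses.

```bash
cat > fit.py <<'E'
from h import *
from scipy.optimize import minimize
def box(x0,x1,y0,y1,z0,z1): return np.array([[x,y,z] for x in(x0,x1) for y in(y0,y1) for z in(z0,z1)])/1000.
def cyl(x0,x1,r0,r1,z):
    a=np.linspace(0,2*np.pi,24); return np.vstack([np.c_[0*a+x,r*np.cos(a),z+r*np.sin(a)] for x,r in((x0,r0),(x1,r1))])/1000.
S=box(-16,16,-25,25,0,21)
M=dict(objective_rider=[S,box(-20,-8,-21,21,21,63),cyl(-8,24,15.5,12,44)],
 pinhole_rider=[S,box(-4,4,-21,21,21,65)],
 lens_rider=[S,cyl(-6.5,6.5,21,21,44),box(-2,2,-2,2,64,72)],
 mirror_rider=[S,box(-12,8,-22,22,21,67),box(8,20,-18,-8,28,38),box(8,20,8,18,52,62)],
 filter_rider=[S,box(-4,4,-22,22,21,66)],
 rail=[box(-150,150,-16.5,16.5,0,24),box(-150,-110,-18,18,24,72),cyl(-110,-88,13.5,13.5,55),box(132,148,-35,35,0,12),box(-148,-132,-35,35,0,12)])
def world(B,p,z=0):
    c,s=np.cos(p[2]),np.sin(p[2]); return B@np.array([[c,s,0],[-s,c,0],[0,0,1]])+[p[0],p[1],z]
U=4
def render(n,c,p,z=0):
    m=np.zeros((384*U,512*U),np.uint8)
    for B in M[n]:
        q=(proj(c,world(B,p,z))+.5)*U-.5
        cv2.fillConvexPoly(m,cv2.convexHull((q*16).round().astype(np.int32)),1,shift=4)
    return cv2.resize(m.astype(np.float32),(512,384),interpolation=cv2.INTER_AREA)
def fit(n,obs,p0,z=0,yaws=(0,)):
    def cost(v):
        p=[v[0]/100,v[1]/100,v[2]/10]; t=0
        for c,r in obs:
            m=render(n,c,p,z); t+=1-np.minimum(m,r).sum()/np.maximum(m,r).sum()
        return t/len(obs)
    best=None
    for y in yaws:
        r=minimize(cost,[p0[0]*100,p0[1]*100,(p0[2]+y)*10],method="Nelder-Mead",options=dict(initial_simplex=np.array([[p0[0]*100,p0[1]*100,(p0[2]+y)*10]]*4)+np.array([[0,0,0],[1,0,0],[0,1,0],[0,0,2]]),xatol=.005,fatol=1e-4))
        if best is None or r.fun<best[1]: best=((r.x/[100,100,10]),r.fun)
    return best
def overlay(c,items,z=0,win=(0,0,512,384),k=4):
    im=cv2.resize(c["image"][win[1]:win[3],win[0]:win[2],::-1],None,fx=k,fy=k,interpolation=cv2.INTER_CUBIC)
    for n,p,zz in items:
        for B in M[n]:
            q=((proj(c,world(B,p,zz))-[win[0],win[1]]+.5)*k-.5).round().astype(np.int32)
            cv2.polylines(im,[cv2.convexHull(q)],True,(0,255,0),1)
    return im
E
python3 - <<'E'
from fit import *
import json
cs={n:camera(n) for n in("scene","top")}
init=dict(objective_rider=(.54,.25,2),pinhole_rider=(.425,-.015,1.6),lens_rider=(.645,.184,1.9),mirror_rider=(.44,.1,1.4),filter_rider=(.545,.143,1.57),rail=(.467,-.23,1.4))
res={}
for n,p in init.items():
    out=[]; obs=[]
    for cn,c in cs.items():
        good=[s for s in silhouettes(n,c) if np.hypot(*(ray(c,np.argwhere(s["region"]).mean(0)[::-1],.03)[:2]-p[:2]))<(.03 if n!="rail" else .08)]
        if good: obs.append((c,good[0]["region"].astype(np.float32)))
    yw=(-.3,0,.3) if n!="rail" else (0,)
    for o in obs:
        b=fit(n,[o],p,yaws=yw); out.append((b[0].round(4),round(b[1],3)))
    b=fit(n,obs,p,yaws=yw); print(n,"joint",b[0].round(4),round(b[1],3),"single",out); res[n]=b[0].tolist()
json.dump(res,open("res.json","w"))
it=[(n,p,0) for n,p in res.items()]
a=overlay(cs["top"],it,win=(150,145,380,245),k=3); b=overlay(cs["scene"],it,win=(170,110,330,340),k=2)
cv2.imwrite("pics/o1.png",overlay(cs["top"],it,win=(150,145,280,240),k=6));cv2.imwrite("pics/o2.png",overlay(cs["scene"],it,win=(165,110,330,335),k=2.6 and 3)[:600])
cv2.imwrite("pics/o3.png",overlay(cs["top"],it,win=(265,190,380,245),k=6))
E
```

```text
objective_rider joint [0.5435 0.2565 1.1932] 0.291 single [(array([0.5464, 0.2622, 1.1843]), np.float64(0.167)), (array([0.5383, 0.2495, 1.0242]), np.float64(0.381))]
pinhole_rider joint [ 0.4282 -0.0139  1.6531] 0.191 single [(array([ 0.4308, -0.0111,  1.745 ]), np.float64(0.187)), (array([ 0.4272, -0.0155,  1.6445]), np.float64(0.152))]
lens_rider joint [0.6494 0.1871 1.9691] 0.137 single [(array([0.6511, 0.1886, 2.0064]), np.float64(0.13)), (array([0.6478, 0.1864, 1.9074]), np.float64(0.104))]
mirror_rider joint [0.4423 0.1006 1.292 ] 0.18 single [(array([0.4449, 0.1037, 1.2888]), np.float64(0.194)), (array([0.4408, 0.1009, 1.2938]), np.float64(0.137))]
filter_rider joint [0.5453 0.1446 1.6475] 0.192 single [(array([0.549 , 0.1492, 1.6551]), np.float64(0.212)), (array([0.5453, 0.1445, 1.6523]), np.float64(0.14))]
rail joint [ 0.4633 -0.2522  1.3843] 0.122 single [(array([ 0.464 , -0.2515,  1.3768]), np.float64(0.087)), (array([ 0.4626, -0.2521,  1.4021]), np.float64(0.141))]
```

View pics/o1.png

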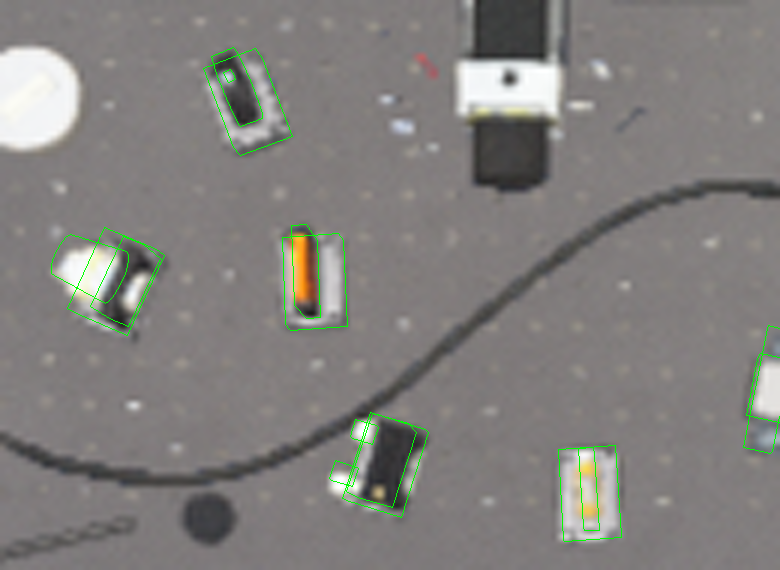

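View pics/o2.png

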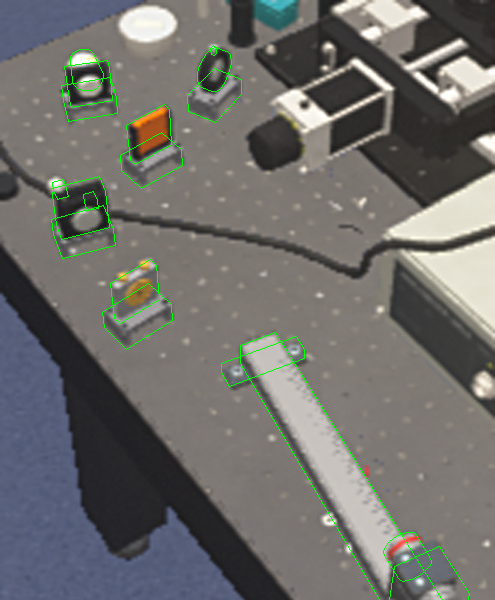

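View pics/o3.png

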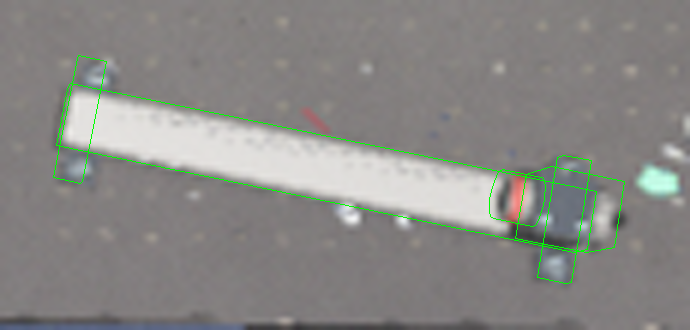

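Fits are close (rider outlines match; the objective is a few mm uncertain). I'll refine the rail from its bright top face, then move.

```bash
cat > rail.py <<'E'
from fit import *
for n,lo in (("top",190),("scene",125)):
    c=camera(n); im=c["image"]; g=im.min(2)
    m=np.zeros((384,512),np.uint8); R=world(box(-84,160,-22,22,24,24),(.463,-.255,1.39))
    q=proj(c,R); cv2.fillConvexPoly(m,cv2.convexHull(q.round().astype(np.int32)),1)
    v=g[m>0]; t,b=cv2.threshold(v.reshape(-1,1).astype(np.uint8),0,255,cv2.THRESH_OTSU); 
    mm=((g>t)&(m>0)).astype(np.uint8); k,l,st,_=cv2.connectedComponentsWithStats(mm); i=1+st[1:,4].argmax()
    P=np.array([ray(c,(x,y),.024)[:2] for y,x in np.argwhere(l==i)])
    (cx,cy),(w,h),a=cv2.minAreaRect((P*1000).astype(np.float32))
    mu=P.mean(0);d=np.linalg.svd(P-mu)[2][0];d*=np.sign(d[1]);s=(P-mu)@d;nrm=(P-mu)@[-d[1],d[0]]
    end=np.percentile(s,99.3); 
    print(n,t,len(P),"minrect",cx,cy,w,h,a,"mean",mu.round(4),"yaw",np.arctan2(d[1],d[0]).round(4),"end+",(mu+d*s.max()).round(4),"width",np.percentile(nrm,[1,99]).round(4),"origin",(mu+d*(s.max()-.15)).round(4))
E
python3 rail.py
```

```text
top 171.0 632 minrect 463.8355407714844 -223.10888671875 236.59683227539062 36.043338775634766 79.31842803955078 mean [ 0.4666 -0.224 ] yaw 1.3853 end+ [ 0.4885 -0.1074] width [-0.0148  0.015 ] origin [ 0.4609 -0.2548]
scene 145.0 1072 minrect 472.3608093261719 -222.1747589111328 238.82252502441406 37.99708557128906 79.45459747314453 mean [ 0.4681 -0.2241] yaw 1.377 end+ [ 0.4917 -0.1043] width [-0.0162  0.0153] origin [ 0.4628 -0.2515]
```

>>> drive_tool([
  [[18.5,-32.7,0],[0,0,-4.6],1],
  [[18.5,-32.7,0],[0,0,-4.6],1],
  [[18.5,-32.7,0],[0,0,-4.6],1],
  [[18.5,-32.7,0],[0,0,-4.6],1],
  [[18.5,-32.7,0],[0,0,-4.6],1],
  [[18.5,-32.7,0],[0,0,-4.6],1],
  [[18.5,-32.7,0],[0,0,-4.6],1],
  [[18.5,-32.7,0],[0,0,-4.6],1],
])

```text
clock: 2.37
eef_pos: [0.2985, 0.2138, 0.2316]
tool_rot: [0.458, 0.889, 0.0, 0.0]
ft_force: [0.2, 0.6, 0.8]
grip_width: 0.0851
grasp_force: 0.0
```

>>> drive_tool([
  [[18.5,-32.7,0],[0,0,-4.6],1],
  [[18.5,-32.7,0],[0,0,-4.6],1],
  [[18.5,-32.7,0],[0,0,-4.6],1],
  [[18.5,-32.7,-10],[0,0,-4.6],1],
  [[18.5,-32.7,-10],[0,0,-4.6],1],
  [[18.5,-32.7,-15],[0,0,-4.6],1],
  [[18.5,-32.7,-15],[0,0,-4.6],1],
  [[0,0,0],[0,0,0],1],
])

```text
clock: 3.03
eef_pos: [0.4289, -0.0186, 0.1788]
tool_rot: [0.689, 0.725, -0.001, 0.0]
ft_force: [0.7, -0.1, 0.4]
grip_width: 0.0856
grasp_force: 0.0
```

>>> drive_tool([
  [[0,0,-30],[0,0,0],1],
  [[0,0,-30],[0,0,0],1],
  [[0,0,-30],[0,0,0],1],
  [[0,0,0],[0,0,0],1],
])

```text
clock: 3.37
eef_pos: [0.423, -0.0134, 0.0867]
tool_rot: [0.685, 0.729, -0.003, -0.004]
ft_force: [-1.4, 0.7, 0.1]
grip_width: 0.0854
grasp_force: 0.0
```

>>> drive_tool([
  [[0,0,-30],[0,0,0],1],
  [[0,0,-30],[0,0,0],1],
  [[0,0,-12],[0,0,0],1],
  [[0,0,-8],[0,0,0],1],
  [[0,0,-4],[0,0,0],1],
  [[0,0,0],[0,0,0],1],
  [[0,0,0],[0,0,0],1],
])

```text
clock: 3.95
eef_pos: [0.4287, -0.0135, 0.0085]
tool_rot: [0.685, 0.729, 0.001, 0.001]
ft_force: [0.8, -0.5, 0.4]
grip_width: 0.0853
grasp_force: 0.0
```

Run:
```python
from fit import *
print(get_obs()["eef_pos"],get_obs()["ft_force"])
c=camera("scene");d=camera("top")
print(get_obs()["eef_pos"])
a=cv2.resize(c["image"][170:240,175:255,::-1],None,fx=5,fy=5,interpolation=3);b=cv2.resize(d["image"][190:260,225:305,::-1],None,fx=5,fy=5,interpolation=3)
cv2.imwrite("pics/g1.png",np.hstack([a,b]))
```

```text
[ 0.42874381 -0.01349093  0.00845239] [ 0.82467937 -0.45956564  0.37295101]
[ 0.42882865 -0.01354687  0.00854339]
```

View pics/g1.png

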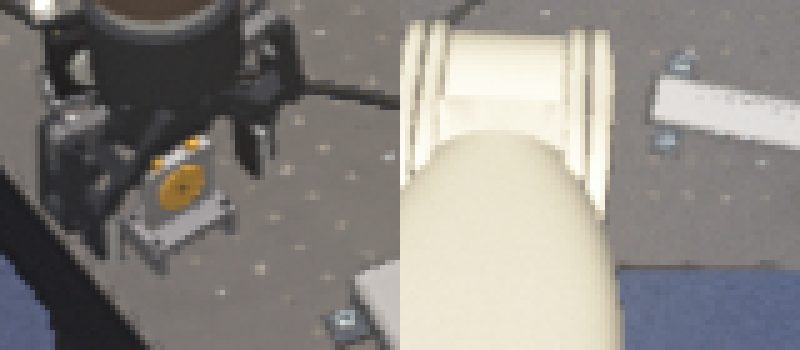

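The scene crop shows the fingers straddling the pinhole saddle, with the brass disc at (180,188). I lower a little, close and lift.

>>> drive_tool([
  [[0,-0.5,-5],[0,0,0],1],
  [[0,0,0],[0,0,0],0],
  [[0,0,0],[0,0,0],0],
  [[0,0,0],[0,0,0],0],
  [[0,0,0],[0,0,0],0],
  [[0,0,0],[0,0,0],0],
  [[0,0,0],[0,0,0],0],
])

```text
clock: 4.63
eef_pos: [0.4277, -0.0141, 0.0028]
tool_rot: [0.685, 0.729, 0.0, 0.0]
ft_force: [-1.5, 0.3, 5.8]
grip_width: 0.0488
grasp_force: 62.3
```

>>> drive_tool([
  [[0,0,20],[0,0,0],0],
  [[0,0,30],[0,0,0],0],
  [[4,-20,10],[0,0,-2],0],
  [[5,-37,0],[0,0,-2.4],0],
  [[6,-40,0],[0,0,-2.5],0],
  [[6,-40,0],[0,0,-2.5],0],
  [[6,-40,0],[0,0,-2.5],0],
  [[5,-37,0],[0,0,-2.5],0],
])

```text
clock: 5.3
eef_pos: [0.4594, -0.2302, 0.062]
tool_rot: [0.772, 0.636, -0.0, -0.0]
ft_force: [2.0, -0.3, -1.3]
grip_width: 0.0483
grasp_force: 63.0
```

>>> drive_tool([
  [[2.5,-22,0],[0,0,0],0],
  [[0,0,0],[0,0,0],0],
  [[0,0,0],[0,0,0],0],
  [[0,0,-13],[0,0,0],0],
  [[0,0,0],[0,0,0],0],
  [[0,0,0],[0,0,0],0],
])

```text
clock: 5.8
eef_pos: [0.4607, -0.2483, 0.0484]
tool_rot: [0.77, 0.638, -0.001, -0.002]
ft_force: [-0.0, -0.4, -1.9]
grip_width: 0.0483
grasp_force: 63.0
```

```bash
cat > hold.py <<'E'
# compare held/placed rider with the rail in the scene picture: python3 hold.py name z x y yaw out
import sys
from fit import *
n,z,x,y,w,out=sys.argv[1],*map(float,sys.argv[2:6]),sys.argv[6]
o=get_obs();print(o["eef_pos"].round(4),o["tool_rot"].round(3),o["ft_force"].round(1),o["grip_width"])
RP=(.4620,-.2530,1.382)
for cn in("scene","top"):
    c=camera(cn)
    for s in silhouettes(n,c)[:1]:
        b=fit(n,[(c,s["region"].astype(np.float32))],(x,y,w),z=z)
        e=b[0][:2]-RP[:2];d=np.array([np.cos(RP[2]),np.sin(RP[2])])
        print(cn,round(s["conf"],2),s["region"].sum(),"fit",b[0].round(4),round(b[1],3),"rail s,n mm",(1000*np.array([e@d,e@[-d[1],d[0]]])).round(1))
    if cn=="scene" and out!="-":
        u=proj(c,[[x,y,z]])[0].astype(int); w0=(u[0]-50,u[1]-45,u[0]+50,u[1]+40)
        a=cv2.resize(c["image"][w0[1]:w0[3],w0[0]:w0[2],::-1],None,fx=4,fy=4,interpolation=3)
        cv2.imwrite(out,np.hstack([a,overlay(c,[("rail",RP,0),(n,(x,y,w),z)],win=w0,k=4)]))
E
python3 hold.py pinhole_rider 0.045 0.4624 -0.251 1.382 pics/h1.png
```

```text
[ 0.4607 -0.2483  0.0484] [ 0.77   0.638 -0.001 -0.002] [-0.  -0.4 -1.9] 0.048314349143540686
scene 0.62 271 fit [ 0.4676 -0.2512  2.0581] 0.417 rail s,n mm [ 2.8 -5.2]
top 0.23 272 fit [ 0.4624 -0.251   1.382 ] 1.0 rail s,n mm [ 2. -0.]
```

View pics/h1.png

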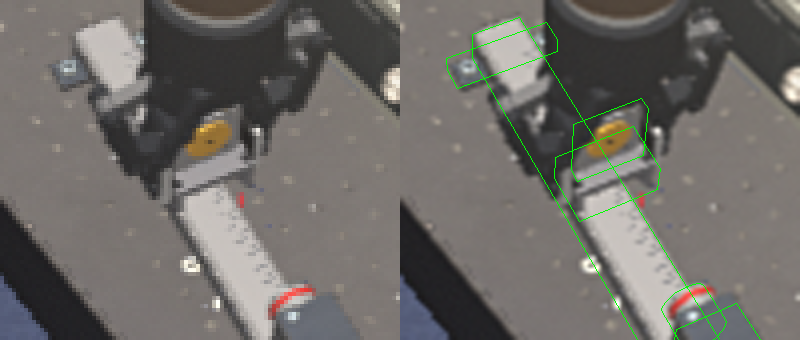

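>>> drive_tool([
  [[1.2,-2.2,0],[0,0,0],0],
  [[0,0,0],[0,0,0],0],
  [[0,0,0],[0,0,0],0],
])

```text
clock: 6.25
eef_pos: [0.4636, -0.2524, 0.0497]
tool_rot: [0.771, 0.637, 0.0, 0.0]
ft_force: [0.1, -0.3, -2.1]
grip_width: 0.0487
grasp_force: 63.0
```

```bash
cat > tcp.py <<'E'
from h import *
P=[]
for i in range(3): camera("scene"); o=get_obs(); P.append(o["eef_pos"])
P=np.array(P);print(P.round(4)); e=P.mean(0)[:2]-[.4620,-.2530]; a=1.382;d=np.array([np.cos(a),np.sin(a)])
q=o["tool_rot"];print("s,n mm",(1000*e@d).round(1),(1000*e@[-d[1],d[0]]).round(1),"yaw",(np.degrees(2*np.arctan2(q[1],q[0]))).round(2),o["ft_force"].round(1))
E
python3 tcp.py
```

```text
[[ 0.4634 -0.2524  0.0495]
 [ 0.4633 -0.2523  0.0494]
 [ 0.4633 -0.2523  0.0494]]
s,n mm 0.9 -1.2 yaw 79.13 [ 0.2 -0.9 -0.9]
```

>>> drive_tool([
  [[-1.1,1.2,-10],[0,0,0],0],
  [[0,0,-10],[0,0,0],0],
  [[0,0,-3],[0,0,0],0],
  [[0,0,-2],[0,0,0],0],
  [[0,0,-2],[0,0,0],0],
  [[0,0,0],[0,0,0],0],
])

```text
clock: 6.9
eef_pos: [0.462, -0.251, 0.0219]
tool_rot: [0.771, 0.637, -0.0, -0.0]
ft_force: [0.2, -0.3, -1.2]
grip_width: 0.0486
grasp_force: 63.0
```

No contact force: the channel is over the rail. Next I go down to the seat.

>>> drive_tool([
  [[0,0,-3],[0,0,0],0],
  [[0,0,-2],[0,0,0],0],
  [[0,0,-1.5],[0,0,0],0],
  [[0,0,-1],[0,0,0],0],
  [[0,0,0],[0,0,0],0],
  [[0,0,0],[0,0,0],0],
])

```text
clock: 7.4
eef_pos: [0.4622, -0.251, 0.0148]
tool_rot: [0.771, 0.637, -0.0, -0.0]
ft_force: [0.4, -0.4, -2.2]
grip_width: 0.0489
grasp_force: 63.0
```

>>> drive_tool([
  [[0,0,-0.8],[0,0,0],0],
  [[0,0,0],[0,0,0],0.5],
  [[0,0,0],[0,0,0],1],
  [[0,0,0],[0,0,0],1],
  [[0,0,0],[0,0,0],1],
  [[0,0,0],[0,0,0],1],
  [[0,0,15],[0,0,0],1],
  [[0,0,25],[0,0,0],1],
])

```text
clock: 8.07
eef_pos: [0.4599, -0.2498, 0.0519]
tool_rot: [0.771, 0.637, -0.001, -0.003]
ft_force: [-0.1, -0.4, 0.3]
grip_width: 0.0853
grasp_force: 0.0
```

>>> drive_tool([
  [[0,0,35],[0,0,0],1],
  [[0,10,35],[0,0,0],1],
  [[-2,36,0],[0,0,-1],1],
  [[-2,40,0],[0,0,-1],1],
  [[-2,40,0],[0,0,-1],1],
  [[-2,40,0],[0,0,-1],1],
  [[-2,40,0],[0,0,-1],1],
  [[-2,40,0],[0,0,0],1],
])

```text
clock: 8.73
eef_pos: [0.4498, -0.0034, 0.1244]
tool_rot: [0.798, 0.602, 0.0, 0.0]
ft_force: [0.8, -0.0, 0.7]
grip_width: 0.085
grasp_force: 0.0
```

>>> drive_tool([
  [[-3,40,0],[0,0,0],1],
  [[-2,35,0],[0,0,0],1],
  [[-2,25,0],[0,0,0],1],
  [[0,5.6,0],[0,0,0],1],
  [[0,0,0],[0,0,0],1],
  [[0,0,0],[0,0,0],1],
])

```text
clock: 9.23
eef_pos: [0.4431, 0.1003, 0.124]
tool_rot: [0.798, 0.603, -0.0, 0.0]
ft_force: [0.4, 0.4, 0.4]
grip_width: 0.0853
grasp_force: 0.0
```

```bash
python3 hold.py pinhole_rider 0.011 0.4624 -0.251 1.382 pics/h2.png; python3 tcp.py
```

```text
[0.4431 0.1003 0.124 ] [ 0.798  0.603 -0.     0.   ] [0.4 0.4 0.4] 0.08530341028893355
scene 0.76 409 fit [ 0.4647 -0.2477  1.5165] 0.184 rail s,n mm [ 5.7 -1.7]
top 0.7 157 fit [ 0.4622 -0.2528  1.4063] 0.114 rail s,n mm [ 0.3 -0.2]
[[0.4433 0.0994 0.124 ]
 [0.4433 0.0995 0.124 ]
 [0.4433 0.0996 0.124 ]]
s,n mm 342.7 84.5 yaw 74.03 [0.1 0.4 1.4]
```

View pics/h2.png

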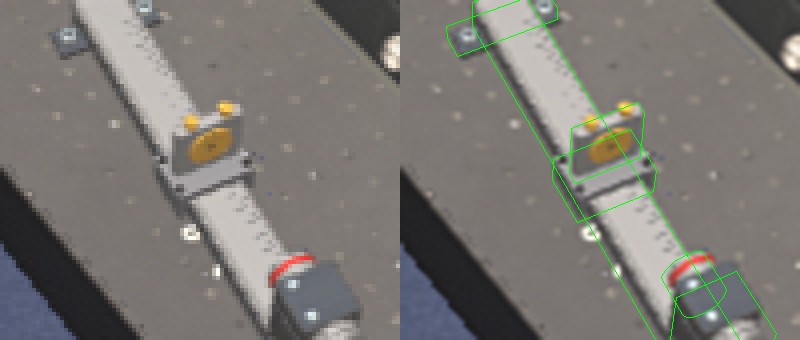

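>>> drive_tool([
  [[-1,1,-30],[0,0,0],1],
  [[0,0,-35],[0,0,0],1],
  [[0,0,-25],[0,0,0],1],
  [[0,0,-12],[0,0,0],1],
  [[0,0,-8],[0,0,0],1],
  [[0,0,0],[0,0,0],1],
  [[0,0,0],[0,0,0],1],
])

```text
clock: 10.17
eef_pos: [0.4425, 0.1014, 0.0142]
tool_rot: [0.798, 0.603, 0.0, 0.0]
ft_force: [0.4, -0.0, -0.3]
grip_width: 0.0856
grasp_force: 0.0
```

>>> drive_tool([
  [[0,0,-5],[0,0,0],0.8],
  [[0,0,0],[0,0,0],0],
  [[0,0,0],[0,0,0],0],
  [[0,0,0],[0,0,0],0],
  [[0,0,0],[0,0,0],0],
  [[0,0,0],[0,0,0],0],
  [[0,0,0],[0,0,0],0],
])

```text
clock: 10.75
eef_pos: [0.4428, 0.1018, 0.0101]
tool_rot: [0.798, 0.603, 0.001, 0.0]
ft_force: [-0.6, -0.2, 5.7]
grip_width: 0.048
grasp_force: 62.1
```

>>> drive_tool([
  [[0,0,20],[0,0,0],0],
  [[0,0,30],[0,0,0],0],
  [[3.8,-20,10],[0,0,0.6],0],
  [[6,-37,0],[0,0,1],0],
  [[6,-40,0],[0,0,1],0],
  [[6,-40,0],[0,0,1],0],
  [[6,-40,0],[0,0,1],0],
  [[6,-37,0],[0,0,0.5],0],
])

```text
clock: 11.42
eef_pos: [0.4757, -0.1145, 0.0691]
tool_rot: [0.77, 0.638, -0.0, 0.0]
ft_force: [0.3, 0.3, -2.4]
grip_width: 0.0481
grasp_force: 63.3
```

>>> drive_tool([
  [[6,-34.5,0],[0,0,0],0],
  [[0,0,-15],[0,0,0],0],
  [[0,0,0],[0,0,0],0],
  [[0,0,0],[0,0,0],0],
  [[0,0,0],[0,0,0],0],
])

```text
clock: 11.83
eef_pos: [0.4813, -0.1461, 0.0539]
tool_rot: [0.77, 0.638, -0.0, -0.001]
ft_force: [-0.6, 1.1, -1.9]
grip_width: 0.048
grasp_force: 63.3
```

```bash
python3 tcp.py;python3 hold.py mirror_rider 0.045 0.4821 -0.148 1.382 pics/h3.png
```

```text
[[ 0.4818 -0.146   0.0543]
 [ 0.4821 -0.1459  0.0544]
 [ 0.4822 -0.146   0.0545]]
s,n mm 108.9 0.4 yaw 79.35 [ 0.4 -0.  -2.2]
[ 0.4822 -0.146   0.0545] [0.77  0.638 0.    0.   ] [ 0.4 -0.  -2.2] 0.04793425955058242
scene 0.74 397 fit [ 0.4857 -0.1521  1.4925] 0.315 rail s,n mm [103.6  -4.4]
```

View pics/h3.png

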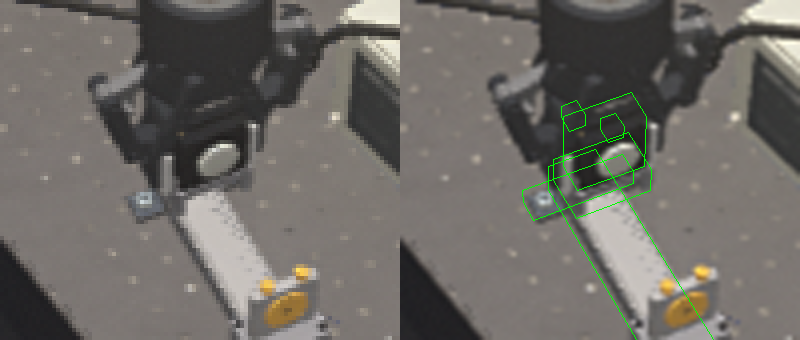

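>>> drive_tool([
  [[0.2,-1.5,-10],[0,0,0],0],
  [[0,0,-8],[0,0,0],0],
  [[0,0,-3],[0,0,0],0],
  [[0,0,-2],[0,0,0],0],
  [[0,0,-2],[0,0,0],0],
  [[0,0,-2],[0,0,0],0],
  [[0,0,0],[0,0,0],0],
])

```text
clock: 12.77
eef_pos: [0.482, -0.1484, 0.0266]
tool_rot: [0.77, 0.638, -0.0, -0.0]
ft_force: [0.8, -0.1, -1.9]
grip_width: 0.0479
grasp_force: 63.3
```

>>> drive_tool([
  [[0,0,-3],[0,0,0],0],
  [[0,0,-2.5],[0,0,0],0],
  [[0,0,0],[0,0,0],0],
  [[0,0,0],[0,0,0],0.6],
  [[0,0,0],[0,0,0],1],
  [[0,0,0],[0,0,0],1],
  [[0,0,0],[0,0,0],1],
  [[0,0,0],[0,0,0],1],
])

```text
clock: 13.43
eef_pos: [0.4824, -0.1485, 0.0218]
tool_rot: [0.77, 0.638, 0.0, 0.0]
ft_force: [-0.4, 0.0, -0.4]
grip_width: 0.0854
grasp_force: 0.0
```

>>> drive_tool([
  [[0,0,20],[0,0,0],1],
  [[0,0,30],[0,0,0],1],
  [[0,5,35],[0,0,0],1],
  [[0,20,30],[0,0,3],1],
  [[5,36,0],[0,0,3.4],1],
  [[10,38,0],[0,0,3.4],1],
  [[10,38,0],[0,0,3.4],1],
  [[10,38,0],[0,0,3.4],1],
])

```text
clock: 14.1
eef_pos: [0.5175, 0.028, 0.1372]
tool_rot: [0.669, 0.743, 0.0, 0.001]
ft_force: [1.3, -1.3, 0.1]
grip_width: 0.085
grasp_force: 0.0
```

>>> drive_tool([
  [[15,38,0],[0,0,3.4],1],
  [[20,34,0],[0,0,3.4],1],
  [[23,30,0],[0,0,3.4],1],
  [[25,26,0],[0,0,3.4],1],
  [[25,20,0],[0,0,2.2],1],
  [[23.5,12,0],[0,0,0],1],
  [[0,0,0],[0,0,0],1],
  [[0,0,0],[0,0,0],1],
])

```text
clock: 14.77
eef_pos: [0.6488, 0.1873, 0.135]
tool_rot: [0.561, 0.828, -0.001, -0.0]
ft_force: [0.6, -0.4, -0.1]
grip_width: 0.0854
grasp_force: 0.0
```

```bash
python3 hold.py mirror_rider 0.011 0.482 -0.1484 1.382 - ; python3 tcp.py
```

```text
[0.6488 0.1873 0.135 ] [ 0.561  0.828 -0.001 -0.   ] [ 0.6 -0.4 -0.1] 0.08538659414506854
scene 0.63 451 fit [ 0.4846 -0.1507  1.4488] 0.207 rail s,n mm [104.8  -3. ]
top 0.52 165 fit [ 0.481  -0.1546  1.4809] 0.183 rail s,n mm [100.2  -0.2]
[[0.6479 0.1856 0.1371]
 [0.6481 0.1857 0.1373]
 [0.6482 0.1858 0.1373]]
s,n mm 465.9 -100.4 yaw 111.59 [-0.9 -0.   0.2]
```

>>> drive_tool([
  [[0.5,1,-30],[0,0,0],1],
  [[0,0,-38],[0,0,0],1],
  [[0,0,-30],[0,0,0],1],
  [[0,0,-15],[0,0,0],1],
  [[0,0,-8],[0,0,0],1],
  [[0,0,0],[0,0,0],1],
  [[0,0,0],[0,0,0],1],
])

```text
clock: 15.7
eef_pos: [0.6496, 0.1875, 0.0164]
tool_rot: [0.562, 0.827, 0.0, 0.0]
ft_force: [0.8, -0.1, 0.8]
grip_width: 0.0855
grasp_force: 0.0
```

>>> drive_tool([
  [[0,0,-5],[0,0,0],1],
  [[0,0,-4],[0,0,0],0.8],
  [[0,0,0],[0,0,0],0],
  [[0,0,0],[0,0,0],0],
  [[0,0,0],[0,0,0],0],
  [[0,0,0],[0,0,0],0],
  [[0,0,0],[0,0,0],0],
  [[0,0,0],[0,0,0],0],
])

```text
clock: 16.37
eef_pos: [0.6498, 0.1877, 0.0074]
tool_rot: [0.562, 0.827, 0.001, 0.001]
ft_force: [-0.1, 0.6, 4.5]
grip_width: 0.0482
grasp_force: 63.5
```

>>> drive_tool([
  [[0,0,20],[0,0,0],0],
  [[0,0,30],[0,0,0],0],
  [[0,0,35],[0,0,0],0],
  [[-10,-5,30],[0,0,-2],0],
  [[-25,-25,0],[0,0,-3.4],0],
  [[-25,-30,0],[0,0,-3.4],0],
  [[-20,-34,0],[0,0,-3.4],0],
  [[-15,-38,0],[0,0,-3.4],0],
])

```text
clock: 17.03
eef_pos: [0.5513, 0.0553, 0.1208]
tool_rot: [0.669, 0.743, -0.001, -0.001]
ft_force: [-0.0, -0.4, -1.0]
grip_width: 0.0485
grasp_force: 62.9
```

>>> drive_tool([
  [[-14,-38,0],[0,0,-3.4],0],
  [[-14,-38,0],[0,0,-3.4],0],
  [[-12,-38,0],[0,0,-3.4],0],
  [[-11,-38,0],[0,0,-3.4],0],
  [[-10,-38,0],[0,0,-3.2],0],
  [[-10,-38,0],[0,0,0],0],
  [[-10,-18.6,0],[0,0,0],0],
  [[0,0,-20],[0,0,0],0],
])

```text
clock: 17.7
eef_pos: [0.4736, -0.1961, 0.1042]
tool_rot: [0.772, 0.635, 0.001, 0.003]
ft_force: [0.8, 0.4, -1.5]
grip_width: 0.0483
grasp_force: 63.0
```

>>> drive_tool([
  [[0,0,-35],[0,0,0],0],
  [[0,0,-10],[0,0,0],0],
  [[0,0,0],[0,0,0],0],
  [[0,0,0],[0,0,0],0],
])

```text
clock: 18.03
eef_pos: [0.4723, -0.1905, 0.056]
tool_rot: [0.77, 0.638, -0.001, -0.001]
ft_force: [-0.3, 0.4, -1.2]
grip_width: 0.0485
grasp_force: 62.9
```

```bash
python3 tcp.py;python3 hold.py lens_rider 0.05 0.4738 -0.192 1.382 pics/h4.png
```

```text
[[ 0.4737 -0.1908  0.0571]
 [ 0.4744 -0.191   0.0577]
 [ 0.4746 -0.1912  0.058 ]]
s,n mm 63.2 -0.4 yaw 79.28 [ 0.  -0.3 -1.9]
[ 0.4746 -0.1912  0.058 ] [0.77  0.638 0.001 0.001] [ 0.  -0.3 -1.9] 0.048333065686830205
scene 0.62 290 fit [ 0.477  -0.1952  1.867 ] 0.373 rail s,n mm [59.6 -3.9]
```

View pics/h4.png

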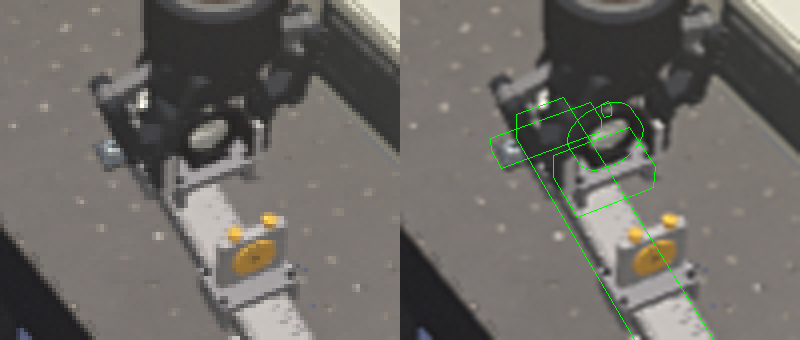

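>>> drive_tool([
  [[-0.6,0,-12],[0,0,0],0],
  [[0,0,-10],[0,0,0],0],
  [[0,0,-3],[0,0,0],0],
  [[0,0,-3],[0,0,0],0],
  [[0,0,-2],[0,0,0],0],
  [[0,0,-2],[0,0,0],0],
  [[0,0,0],[0,0,0],0],
])

```text
clock: 18.97
eef_pos: [0.4725, -0.191, 0.0243]
tool_rot: [0.77, 0.638, -0.0, -0.0]
ft_force: [0.7, 0.5, -0.7]
grip_width: 0.0481
grasp_force: 63.0
```

>>> drive_tool([
  [[0,0,-3],[0,0,0],0],
  [[0,0,-2.7],[0,0,0],0],
  [[0,0,0],[0,0,0],0],
  [[0,0,0],[0,0,0],0.6],
  [[0,0,0],[0,0,0],1],
  [[0,0,0],[0,0,0],1],
  [[0,0,0],[0,0,0],1],
  [[0,0,0],[0,0,0],1],
])

```text
clock: 19.63
eef_pos: [0.4727, -0.1911, 0.019]
tool_rot: [0.77, 0.638, 0.0, 0.0]
ft_force: [0.1, -0.3, -0.4]
grip_width: 0.0854
grasp_force: 0.0
```

>>> drive_tool([
  [[0,0,20],[0,0,0],1],
  [[0,0,30],[0,0,0],1],
  [[0,0,38],[0,0,0],1],
  [[0,15,35],[0,0,0],1],
  [[0,35,0],[0,0,0],1],
  [[3,38,0],[0,0,0],1],
  [[5,39,0],[0,0,0],1],
  [[5,39,0],[0,0,0],1],
])

```text
clock: 20.3
eef_pos: [0.4855, -0.0238, 0.1425]
tool_rot: [0.771, 0.637, 0.001, 0.0]
ft_force: [0.2, -0.2, -0.4]
grip_width: 0.0857
grasp_force: 0.0
```

Run:
```python
from fit import *
o=get_obs();print(o["eef_pos"].round(4),o["tool_rot"].round(3))
cs=[camera("scene"),camera("top")]
for n,z,p in (("objective_rider",0,(.543,.255,1.19)),("lens_rider",.011,(.4738,-.191,1.38)),("mirror_rider",.011,(.482,-.148,1.38)),("pinhole_rider",.011,(.462,-.251,1.38))):
    for c in cs:
        for s in silhouettes(n,c)[:1]:
            b=fit(n,[(c,s["region"].astype(np.float32))],p,z=z,yaws=(-.2,.2));print(n,round(s["conf"],2),s["region"].sum(),b[0].round(4),round(b[1],3))
t=cs[1];s=cs[0]
it=[("objective_rider",(.543,.255,1.19),0)]
a=overlay(s,it,win=(170,110,220,160),k=8);b=overlay(t,it,win=(140,168,190,218),k=8)
cv2.imwrite("pics/ob.png",np.hstack([a,b]))
```

```text
[ 0.4855 -0.0238  0.1425] [0.771 0.637 0.001 0.   ]
objective_rider 0.66 242 [0.5451 0.2612 1.1341] 0.281
objective_rider 0.45 168 [0.5403 0.2539 1.1671] 0.214
lens_rider 0.69 298 [ 0.477  -0.1836  1.7658] 0.326
lens_rider 0.66 118 [ 0.4721 -0.1911  1.2848] 0.279
mirror_rider 0.78 371 [ 0.4853 -0.1486  1.4791] 0.341
mirror_rider 0.7 128 [ 0.4798 -0.1565  1.2789] 0.263
pinhole_rider 0.85 442 [ 0.4642 -0.248   1.3988] 0.14
pinhole_rider 0.74 133 [ 0.4627 -0.2534  1.3316] 0.23
```

View pics/ob.png

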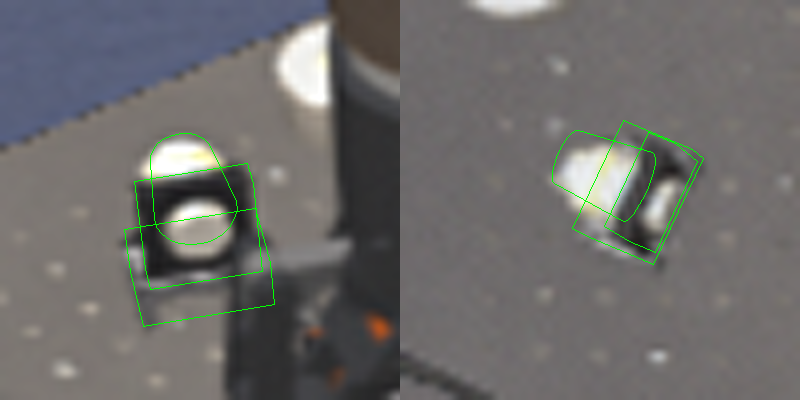

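>>> drive_tool([
  [[8,38,0],[0,0,-1.6],1],
  [[8,38,0],[0,0,-1.6],1],
  [[8,38,0],[0,0,-1.6],1],
  [[8,38,0],[0,0,-1.6],1],
  [[8,38,0],[0,0,-1.6],1],
  [[8,38,0],[0,0,-1.6],1],
  [[8,38,0],[0,0,-1.4],1],
  [[1,14,0],[0,0,0],1],
])

```text
clock: 21.47
eef_pos: [0.5439, 0.2589, 0.1415]
tool_rot: [0.827, 0.562, 0.001, -0.001]
ft_force: [0.2, 0.8, 1.0]
grip_width: 0.0855
grasp_force: 0.0
```

>>> drive_tool([
  [[0,0,-10],[0,0,0],1],
  [[0,0,0],[0,0,0],1],
  [[0,0,0],[0,0,0],1],
  [[0,0,0],[0,0,0],1],
])

```text
clock: 21.8
eef_pos: [0.5423, 0.2529, 0.1315]
tool_rot: [0.829, 0.56, -0.001, 0.0]
ft_force: [0.7, -1.0, 0.2]
grip_width: 0.0854
grasp_force: 0.0
```

>>> drive_tool([
  [[0.3,1,-30],[0,0,0],1],
  [[0,0,-38],[0,0,0],1],
  [[0,0,-28],[0,0,0],1],
  [[0,0,-12],[0,0,0],1],
  [[0,0,-6],[0,0,0],1],
  [[0,0,0],[0,0,0],1],
  [[0,0,0],[0,0,0],1],
])

```text
clock: 22.38
eef_pos: [0.5437, 0.2554, 0.0188]
tool_rot: [0.828, 0.56, 0.001, 0.0]
ft_force: [-0.2, 0.4, 0.9]
grip_width: 0.0854
grasp_force: 0.0
```

>>> drive_tool([
  [[0,0,-5],[0,0,0],1],
  [[0,0,-4],[0,0,0],0.8],
  [[0,0,0],[0,0,0],0],
  [[0,0,0],[0,0,0],0],
  [[0,0,0],[0,0,0],0],
  [[0,0,0],[0,0,0],0],
  [[0,0,0],[0,0,0],0],
  [[0,0,0],[0,0,0],0],
])

```text
clock: 23.05
eef_pos: [0.5433, 0.2564, 0.0096]
tool_rot: [0.828, 0.561, 0.001, -0.0]
ft_force: [-0.8, 1.1, 6.2]
grip_width: 0.0482
grasp_force: 62.8
```

>>> drive_tool([
  [[0,0,20],[0,0,0],0],
  [[0,0,35],[0,0,0],0],
  [[0,0,38],[0,0,0],0],
  [[-2,-10,32],[0,0,0],0],
  [[-6,-34,0],[0,0,1],0],
  [[-6,-38,0],[0,0,1],0],
  [[-6,-38,0],[0,0,1],0],
  [[-6,-38,0],[0,0,1],0],
])

```text
clock: 23.72
eef_pos: [0.5157, 0.0965, 0.1331]
tool_rot: [0.807, 0.59, -0.001, -0.0]
ft_force: [1.1, -0.6, -1.7]
grip_width: 0.0488
grasp_force: 62.9
```

>>> drive_tool([
  [[-6,-38,0],[0,0,1],0],
  [[-6,-38,0],[0,0,1],0],
  [[-6,-38,0],[0,0,1],0],
  [[-6,-38,0],[0,0,1],0],
  [[-6,-38,0],[0,0,1],0],
  [[-6,-38,0],[0,0,1],0],
  [[-6,-38,0],[0,0,1],0],
  [[-6,-38,0],[0,0,0],0],
])

```text
clock: 24.38
eef_pos: [0.4675, -0.2076, 0.133]
tool_rot: [0.77, 0.638, -0.0, -0.001]
ft_force: [0.9, 0.1, -1.5]
grip_width: 0.0484
grasp_force: 62.9
```

>>> drive_tool([
  [[-6,-38,0],[0,0,0],0],
  [[-6,-38,0],[0,0,0],0],
  [[-3.5,-13.5,0],[0,0,0],0],
  [[0,0,-20],[0,0,0],0],
  [[0,0,-30],[0,0,0],0],
  [[0,0,-15],[0,0,0],0],
  [[0,0,0],[0,0,0],0],
  [[0,0,0],[0,0,0],0],
])

```text
clock: 25.05
eef_pos: [0.4521, -0.2946, 0.0674]
tool_rot: [0.77, 0.638, -0.001, -0.002]
ft_force: [0.7, -0.9, -2.2]
grip_width: 0.0483
grasp_force: 62.9
```

```bash
python3 tcp.py;python3 hold.py objective_rider 0.058 0.4539 -0.2952 1.382 pics/h5.png
```

```text
[[ 0.4534 -0.2953  0.0688]
 [ 0.4541 -0.2957  0.0697]
 [ 0.4545 -0.2959  0.0702]]
s,n mm -43.4 -0.1 yaw 79.26 [ 0.6  0.5 -1.7]
[ 0.4545 -0.2959  0.0702] [0.77  0.638 0.    0.001] [ 0.6  0.5 -1.7] 0.04804817322967457
scene 0.87 385 fit [ 0.4583 -0.2975  1.2959] 0.378 rail s,n mm [-44.4  -4.7]
```

View pics/h5.png

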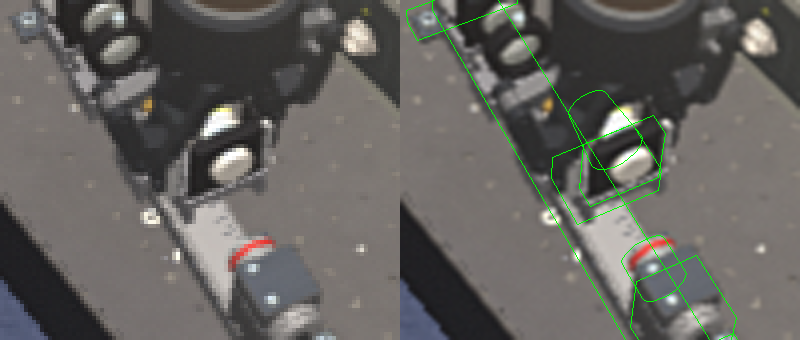

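>>> drive_tool([
  [[-0.5,0,-15],[0,0,0],0],
  [[0,0,-15],[0,0,0],0],
  [[0,0,-4],[0,0,0],0],
  [[0,0,-3],[0,0,0],0],
  [[0,0,-3],[0,0,0],0],
  [[0,0,-2],[0,0,0],0],
  [[0,0,0],[0,0,0],0],
  [[0,0,0],[0,0,0],0],
])

```text
clock: 26.07
eef_pos: [0.4532, -0.2958, 0.0273]
tool_rot: [0.77, 0.638, 0.0, 0.0]
ft_force: [-0.1, -0.4, -2.8]
grip_width: 0.0483
grasp_force: 62.9
```

Still free, so I go to the seat at z ≈ 0.021, release, retreat and check everything.

>>> drive_tool([
  [[0,0,-3],[0,0,0],0],
  [[0,0,-3],[0,0,0],0],
  [[0,0,0],[0,0,0],0],
  [[0,0,0],[0,0,0],0.6],
  [[0,0,0],[0,0,0],1],
  [[0,0,0],[0,0,0],1],
  [[0,0,0],[0,0,0],1],
  [[0,0,0],[0,0,0],1],
])

```text
clock: 26.73
eef_pos: [0.453, -0.2957, 0.021]
tool_rot: [0.77, 0.638, 0.0, 0.0]
ft_force: [-0.1, 0.1, -0.9]
grip_width: 0.0851
grasp_force: 0.0
```

>>> drive_tool([
  [[0,0,20],[0,0,0],1],
  [[0,0,30],[0,0,0],1],
  [[0,0,38],[0,0,0],1],
  [[0,15,35],[0,0,0],1],
  [[-10,38,10],[0,0,0],1],
  [[-10,38,10],[0,0,0],1],
  [[-10,38,10],[0,0,0],1],
  [[-10,38,10],[0,0,0],1],
])

```text
clock: 27.4
eef_pos: [0.4121, -0.1272, 0.1846]
tool_rot: [0.771, 0.637, 0.0, 0.0]
ft_force: [0.4, 0.1, -0.3]
grip_width: 0.0854
grasp_force: 0.0
```

>>> drive_tool([
  [[-10,38,0],[0,0,0],1],
  [[-10,38,0],[0,0,0],1],
  [[0,38,0],[0,0,0],1],
  [[0,38,0],[0,0,0],1],
  [[0,38,0],[0,0,0],1],
  [[0,38,0],[0,0,0],1],
  [[0,0,0],[0,0,0],1],
  [[0,0,0],[0,0,0],1],
])

```text
clock: 28.07
eef_pos: [0.3926, 0.1013, 0.1839]
tool_rot: [0.769, 0.64, 0.0, 0.0]
ft_force: [-0.1, 0.1, 0.5]
grip_width: 0.0854
grasp_force: 0.0
```

Run:
```python
from fit import *
o=get_obs();print(o["eef_pos"].round(4),o["clock"])
RP=(.4620,-.2530,1.382);d=np.array([np.cos(RP[2]),np.sin(RP[2])])
cs=[camera("scene"),camera("top")]
it=[("rail",RP,0)]
for n,s0 in (("objective_rider",-43),("pinhole_rider",2),("lens_rider",62),("mirror_rider",106)):
    p=np.r_[np.array(RP[:2])+d*s0/1000,1.382]; it.append((n,p,.011))
    for c in cs:
        for s in silhouettes(n,c)[:1]:
            b=fit(n,[(c,s["region"].astype(np.float32))],p,z=.011); e=b[0][:2]-RP[:2]
            print(n,round(s["conf"],2),"s,n",(1000*e@d).round(1),(1000*e@[-d[1],d[0]]).round(1),b[0][2].round(2),round(b[1],3))
for n in("filter_rider","shim_tin"):
    for c in cs:
        for s in silhouettes(n,c)[:1]: print(n,s["bbox"])
a=overlay(cs[0],[],win=(235,210,335,335),k=4);b=overlay(cs[0],it,win=(235,210,335,335),k=4)
cv2.imwrite("pics/f.png",np.hstack([a,b]))
```

```text
[0.3926 0.1013 0.1839] 28.0667
objective_rider 0.74 s,n -44.4 -0.5 1.38 0.224
objective_rider 0.66 s,n -49.9 0.4 1.4 0.186
pinhole_rider 0.63 s,n 4.7 -2.3 1.4 0.283
pinhole_rider 0.45 s,n 0.3 1.3 1.53 0.19
lens_rider 0.68 s,n 66.6 -0.4 1.47 0.157
lens_rider 0.55 s,n 61.2 1.9 1.41 0.091
mirror_rider 0.74 s,n 106.4 -2.5 1.45 0.313
mirror_rider 0.54 s,n 101.1 0.1 1.42 0.158
filter_rider [206.0, 143.7, 224.6, 173.6]
filter_rider [328.9, 213.9, 342.6, 232.7]
shim_tin [208.1, 110.5, 223.7, 129.0]
shim_tin [143.9, 153.0, 163.8, 172.5]
```

View pics/f.png

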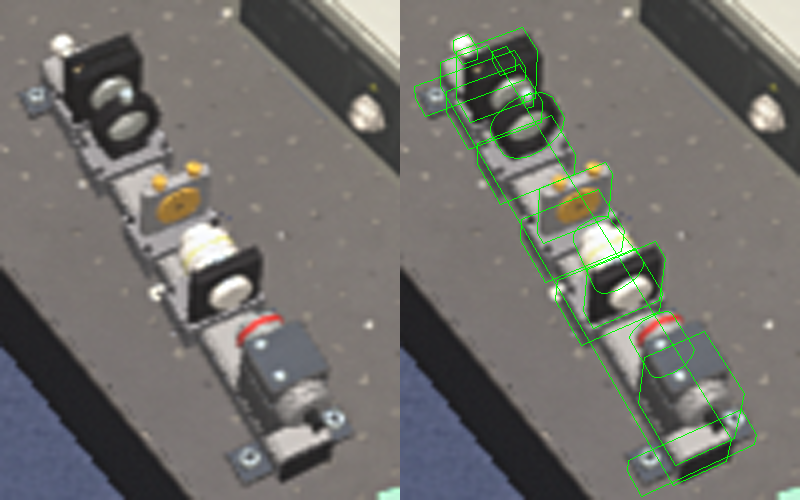

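The final view shows all four riders level and seated, in the right order. The objective plate is at (225,285) with its front pointing away from the laser, and the mirror at (110,95) faces the laser. The outlines drawn at the nominal positions match within about 2 mm, and the filter and tin have not moved.

```bash
python3 -c "
from h import *
print(job_done())"
```

```text
the job is handed in; nothing more can be done
None
```

The job is handed in: objective, pinhole, lens and mirror are seated on the rail in that order, at the asked spacings to within a few mm by camera. The objective points away from the laser, the mirror faces it, and the filter and tin were not touched; no verdict came back.

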